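# Sort the calibration fittings into their trays

## Robot

A 6-joint arm with a two-finger parallel gripper is mounted at the origin on the work surface. World frame = base frame: x ahead of the robot, y to its left, z up, the work surface at z = 0. Lengths are in m, angles in rad, forces in N, time in s.
With the tool pointing down it reaches from about 0.3 to 0.875 m from the base axis. Payload 6.4 kg.
Tool frame: the origin (TCP) lies at the very end of the fingers, on their centre line; the grasp point (between the pads) lies 19 mm behind it; z points along the fingers, y is the line along which they close (so a half turn about z gives the same grasp; the last joint's range is limited). The gripper opens to 85 mm and grips with 20 to 120 N. Pads are 22 mm wide; open, the fingers measure 114 mm over their backs; the gripper's body (76 mm by 85 mm) begins 54 mm behind the grasp point. The pads swing forward as they close: fully open they stand 13 mm farther back than shut.
Start: joints at [-0.206, 0.181, 1.607, -0, 1.354, -0.206], TCP at [0.575, 0, 0.231] pointing down, gripper open.
Joint ranges: [-2.99, 2.99], [-0.89, 2.07], [0.3, 2.58], [-1.14, 4.28], [0, 2.63], [-3.12, 3.12]. Speed limits (rad/s): [2.57, 2.57, 3.01, 3.14, 3.14, 3.14].

## Interface

Orientations are given as a unit quaternion [w, x, y, z].
In Python, from bench import ctrl gives the robot as it stands.
- The arm moves only by the tool jog_arm, never from a script. Its argument "series" is a list that holds one entry, the list of rows, each a list of 7 numbers: the shift along the tool's x, y, z in mm, then the turn, a rotation vector about the tool's x, y, z in rad, then the finger opening in mm, from 0 to 85.4. In form: [[[tx, ty, tz, rx, ry, rz, gripper], ...]]. A call has exactly 10 rows; each row shifts and turns the commanded pose from where the row before left it, along the tool's axes as they then stand; what a row does not reach is not made up. A row lasts 1/10 s, in which the tool goes at most 50 mm and 8.59 degrees, less where a joint would pass 70% of its speed; a pose out of reach is approached as far as the arm can. A call with a gripper value outside its range is refused whole. The fingers move at their own pace and stop on an object; the grip force is fixed at half the most. Time passes only in rows, so rows that do not move let the fingers close, or fill a call up. It gives the time, the measured TCP pose, the force, the opening and the grip force at its end, in the units of the state.
- ctrl.get_obs(): the state, without advancing time (a new reading comes with each control period).
- ctrl.camera(name): name is "scene" or "side" or "wrist"; returns a dict with "frame" (400x640x3 uint8, blue, green, red), "z_map" (400x640 float32, m along the optical axis (not along the pixel's ray), 0 where there is no reading), "fx", "fy", "cx", "cy" (pixels), "xyz" and "rotation" of the camera in the world. Camera axes: x right, y down, z forward; pixel columns grow to the right and rows downward; lengths in m; the calibration is good to about 2 mm. A picture is of the moment at which its call begins.
- ctrl.hand_in(): hands the job in; it is judged then, once.
The state is a dict: "time_s": time; "q": joint angles; "dq": joint speeds; "joint_efforts": joint torques, N m; "eef_pos": TCP position; "eef_rot": TCP orientation; "wrist_force": force on the tool from outside, world axes, zero at the start; "torque": the same for the moment, N m; "opening": opening from 0.0 (shut) to 1.0 (fully open); "grasp_force": force on a finger pad.
Only numpy, scipy, OpenCV 4.12 (cv2) and the standard library are available. Lean on these libraries where they do the work, as an engineer would, in place of code of your own. Each camera call takes 0.05 s, during which the arm holds its last target. There are 200 camera calls.

## Task

Calibration is finished: sort the loose brass fittings into the blue trays. Lay the two straight adapters in the long tray, pointing along it, stand the two hexagonal cap nuts in the square tray, dome up, and lay the tee in the round tray, each fitting flat on the tray's floor with nothing on top of another. Leave the yellow test gauge where it is.

Things in the scene. Friction and masses are not known exactly. Their poses are not given: they have to be found in the camera images.
- long_adapter: The longer brass straight adapter lying on the bench: a square block 28 mm long (x) by 24 by 24 mm with a round threaded stub, 17.6 mm over the threads, on each end; 84 mm long overall along its x axis. Origin: centre of the block's underside; stub axis 12 mm above; z up. Grip the block across its y faces (24 mm apart). About 120 g.
- short_adapter: The shorter brass straight adapter lying on the bench: a square block 28 mm long (x) by 24 by 24 mm with a round threaded stub, 17.6 mm over the threads, on each end; 60 mm long overall along its x axis. Origin: centre of the block's underside; stub axis 12 mm above; z up. Grip the block across its y faces (24 mm apart). About 85 g.
- large_cap: The larger brass hexagonal cap nut standing on its flat face, slightly domed on top: 32 mm across flats (37 mm across corners), hexagon 28 mm tall plus a 4 mm dome. Origin: centre of the underside, z up along the hexagon's axis; the x axis is normal to a pair of flats (the others at 60 and 120 degrees from it). About 140 g.
- small_cap: The smaller brass hexagonal cap nut standing on its flat face, slightly domed on top: 25 mm across flats (29 mm across corners), hexagon 22 mm tall plus a 4 mm dome. Origin: centre of the underside, z up along the hexagon's axis; the x axis is normal to a pair of flats (the others at 60 and 120 degrees from it). About 70 g.
- tee: Brass tee lying flat: a 24 mm cube with three round threaded stubs, 17.6 mm over the threads, axes 12 mm above the bench. Run stubs reach 30 mm from the origin along +x and -x; the branch reaches 40 mm along +y, free of the cube from y = 12 mm. Origin: centre of the cube's underside, z up. Grip across the branch (closing along x) or over the run's ends (60 mm). 160 g.
- test_gauge: Digital test gauge, not to be sorted: a yellow round case of 56 mm diameter, 36 mm high, lying with its dark display face up, a steel stub 18 mm in diameter reaching 43 mm from the centre along -x. Loose on the bench, 400 g, among the brass fittings. Origin: centre of the underside.
- long_tray: Long rectangular blue plastic tray, open on top, fixed to the bench: outside 206 mm (x) by 90 mm (y), 16 mm high; walls and floor 3 mm thick, so inside 200 by 84 mm and 13 mm deep. Origin: centre of its underside; the inner floor is 3 mm above.
- square_tray: Square blue plastic tray, open on top, fixed to the bench: outside 126 by 126 mm, 16 mm high; walls and floor 3 mm thick, so inside 120 by 120 mm and 13 mm deep. Origin: centre of its underside; the inner floor is 3 mm above; x and y along its sides.
- round_tray: Round blue plastic tray, open on top, fixed to the bench: outside diameter 130 mm, 16 mm high; wall and floor 3 mm thick, so inside diameter 124 mm and 13 mm deep. Origin: centre of its underside; the inner floor is 3 mm above.
Mind the look-alikes: they are no part of the job. What is shaped like the small_cap but pink or white is not meant.

How it is judged:
By the outcome, as a careful person would: the job done as asked, in the order asked, and still so for the second after the job is handed in, with the robot touching nothing.
It also fails if it takes over 120 s, if anything falls off the work surface, if the arm or the gripper's body presses on something with over 40 N, if the wrist force passes 120 N, or if a joint passes its speed limit or range.

## Working session

There is one attempt and no reset: what is moved stays moved. The work goes in short steps, Python scripts to look and compute and a tool call to move; the robot and the scene stay as the last step left them, time stands still between calls to the robot, and variables do not carry over. Pictures are saved under pics/ and viewed, at most 16 in all, crops included, and the job is handed in when it is done.

Besides the shell and the picture viewer there is one more tool, called after "Emit:" by a JSON object that holds its "op" and its "data", one argument or row to a line. jog_arm: Moves the arm, as the interface text tells. Its arguments: {"type":"object","properties":{"series":{"type":"array"}},"required":["series"]}

```bash
ls; mkdir -p pics
python3 - <<'E'
from bench import ctrl
import cv2,pickle
o=ctrl.get_obs();print(o)
d={}
for n in("scene","side","wrist"):
    c=ctrl.camera(n);d[n]=c;cv2.imwrite(f"pics/{n}0.png",c["frame"]);print(n,c["fx"],c["cx"],c["cy"],c["xyz"],c["rotation"])
pickle.dump(d,open("cam0.pkl","wb"))
E
```

```text
pics
{'time_s': 0.0, 'q': array([-2.06258225e-01,  1.81542434e-01,  1.60800047e+00, -3.43874026e-06,
        1.35381936e+00, -2.06274819e-01]), 'dq': array([-6.39449556e-04, -1.31445319e-03,  2.69060852e-04, -3.37145398e-04,
       -1.67208111e-03,  2.20050328e-06]), 'joint_efforts': array([ 3.41415571e-04, -4.44869328e+01, -3.51340663e+01, -2.51131587e-04,
        9.11703974e-03,  3.43231875e-05]), 'eef_pos': array([5.74444814e-01, 1.56595112e-04, 2.30387023e-01]), 'eef_rot': array([-7.39608449e-04,  7.07100375e-01,  7.07112634e-01, -4.85656511e-04]), 'wrist_force': array([ 0.31116005, -0.69904954, -0.52993949]), 'torque': array([-0.02655246,  0.05119851, -0.01435657]), 'grasp_force': 0.0, 'opening': 1.0016022927053871}
scene 370.8157561521834 319.2413620489343 201.42237213849543 [0.73125867 0.45398325 0.54537107] [-0.09013894  0.19876346  0.89850329 -0.3808673 ]
side 384.15491432642153 323.17079322349076 195.0471095186974 [ 0.47544732 -0.71767849  0.52091167] [-0.46735692  0.8840459   0.00597318  0.00216218]
wrist 357.55911232737174 321.2341374186653 196.476726094005 [0.57386455 0.07905238 0.37228376] [ 1.57995988e-01  9.87439136e-01  1.32759120e-04 -1.09675527e-03]
```

View pics/scene0.png

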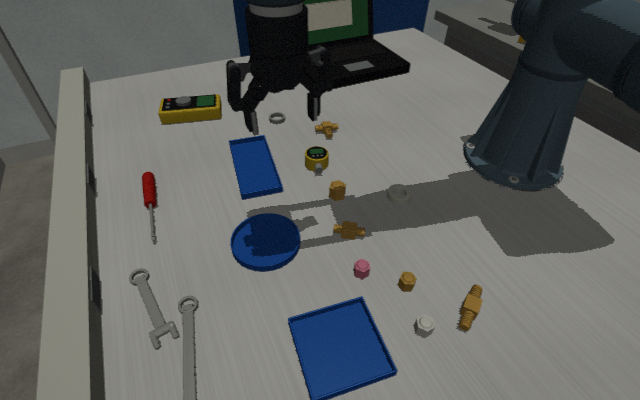

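View pics/side0.png

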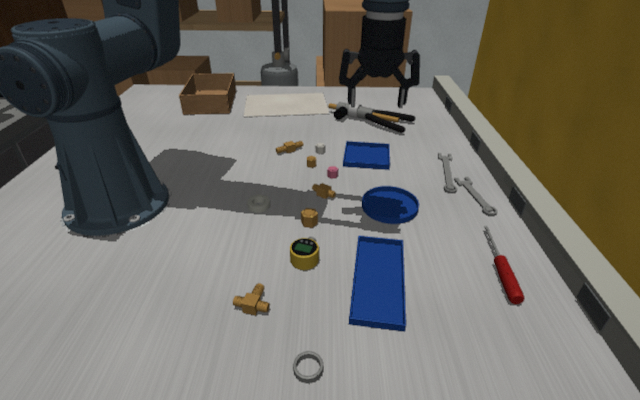

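View pics/wrist0.png

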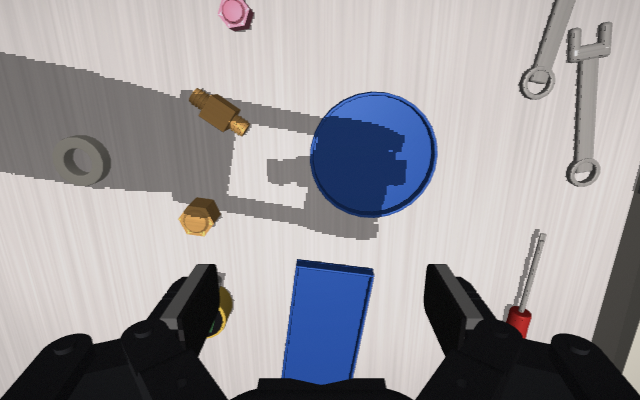

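The scene view shows, in pixels: tee (326,129), gauge (317,157), large cap (337,189), short adapter (348,230), pink decoy (362,268), small cap (407,281), white decoy (425,325), long adapter (470,306). The side and wrist views agree, and the trays are blue.

```bash
cat > h.py <<'E'
import numpy as np,cv2
from scipy.spatial.transform import Rotation as R
def cloud(c):
    v,u=np.mgrid[:400,:640]; z=c["z_map"]
    P=np.stack([(u-c["cx"])/c["fx"]*z,(v-c["cy"])/c["fy"]*z,z],-1)
    w,x,y,zz=c["rotation"]
    return P@R.from_quat([x,y,zz,w]).as_matrix().T+c["xyz"]
def masks(c):
    h=cv2.cvtColor(c["frame"],cv2.COLOR_BGR2HSV); H,S,V=h[...,0],h[...,1],h[...,2]
    return {"brass":(H>8)&(H<30)&(S>110)&(V>40),"blue":(H>100)&(H<130)&(S>120)&(V>25)}
def blobs(c,kind,zmin,zmax,amin=60):
    W=cloud(c); m=masks(c)[kind]&(c["z_map"]>0)&(W[...,2]>zmin)&(W[...,2]<zmax)&(W[...,0]>.15)&(W[...,0]<.95)&(abs(W[...,1])<.6)
    n,l,st,ce=cv2.connectedComponentsWithStats(m.astype(np.uint8))
    return [(W[l==i],ce[i]) for i in range(1,n) if st[i,4]>amin]
E
python3 - <<'E'
import pickle,numpy as np,cv2
from h import *
d=pickle.load(open("cam0.pkl","rb"))
for n in d:
  W=cloud(d[n]); 
  for k,a,b in(("brass",.004,.06),("blue",-.01,.04)):
    for p,ce in blobs(d[n],k,a,b):
      r=cv2.minAreaRect((p[:,:2]*1000).astype(np.float32))
      print(n,k,ce.round(),len(p),"ctr",np.round(r[0]),"size",np.round(r[1]),"ang",round(r[2],1),"z",np.round(np.percentile(p[:,2],[2,50,98])*1000,1))
# topdown composite
im=np.zeros((600,800,3),np.uint8)
for n in("side","wrist","scene"):
  W=cloud(d[n]);ok=(d[n]["z_map"]>0)&(W[...,2]<.06)&(W[...,2]>-.02)
  x=((W[...,0]-.2)/.001).astype(int);y=((.3-W[...,1])/.001).astype(int)
  ok&=(x>=0)&(x<800)&(y>=0)&(y<600); im[y[ok],x[ok]]=d[n]["frame"][ok]
cv2.imwrite("pics/top.png",im)
E
```

```text
scene brass [191. 113.] 880 ctr [ 658. -512.] size [ 82. 159.] ang 77.1 z [ 5.2 26.3 38.7]
scene brass [327. 128.] 202 ctr [ 362. -284.] size [52. 52.] ang 40.0 z [ 8.  18.1 24.7]
scene brass [316. 161.] 244 ctr [ 440. -168.] size [51. 53.] ang 63.9 z [ 6.1 26.4 35.3]
scene brass [337. 190.] 245 ctr [443. -56.] size [35. 32.] ang 55.9 z [ 4.5 27.3 32.3]
scene brass [349. 230.] 361 ctr [473.  51.] size [26. 58.] ang 56.5 z [ 5.3 19.7 25.3]
scene brass [407. 281.] 245 ctr [439. 194.] size [26. 26.] ang 63.9 z [ 5.  22.  27.1]
scene brass [470. 307.] 617 ctr [374. 278.] size [84. 23.] ang 33.3 z [ 8.2 20.5 25.7]
scene blue [254. 167.] 2319 ctr [ 574. -224.] size [210.  88.] ang 81.9 z [ 0.9  3.1 16.1]
scene blue [265. 242.] 3140 ctr [625.   6.] size [129. 126.] ang 74.9 z [ 1.3  3.3 16.3]
scene blue [340. 349.] 7331 ctr [593. 244.] size [127. 125.] ang 83.1 z [ 1.4  3.6 16.8]
side brass [386. 117.] 131 ctr [675. 480.] size [46. 89.] ang 73.0 z [15.6 24.6 29.2]
side brass [289. 147.] 170 ctr [374. 273.] size [82. 25.] ang 30.1 z [ 6.  16.2 23.4]
side brass [311. 161.] 78 ctr [439. 186.] 
[... 400 characters left out ...]
366. 155.] 1104 ctr [594. 241.] size [132. 123.] ang 83.5 z [-0.3  2.3 15. ]
side blue [390. 205.] 1661 ctr [626.   3.] size [132. 126.] ang 85.1 z [ 0.1  2.5 15.3]
side blue [378. 284.] 4531 ctr [ 575. -227.] size [208.  89.] ang 82.2 z [ 0.5  2.4 15.6]
wrist brass [218. 112.] 1386 ctr [473.  48.] size [24. 60.] ang 54.9 z [ 9.7 22.1 24.6]
wrist brass [199. 217.] 1022 ctr [443. -61.] size [36. 31.] ang 51.0 z [ 5.9 27.7 31.7]
wrist brass [223. 309.] 374 ctr [ 457. -178.] size [55. 17.] ang 76.1 z [ 5.1 25.  34.4]
wrist blue [373. 154.] 12449 ctr [626.   3.] size [128. 128.] ang 48.0 z [ 0.6  2.3 15.6]
wrist blue [326. 321.] 8762 ctr [ 576. -213.] size [179.  89.] ang 81.9 z [ 0.8  2.4 15.5]
```

View pics/top.png

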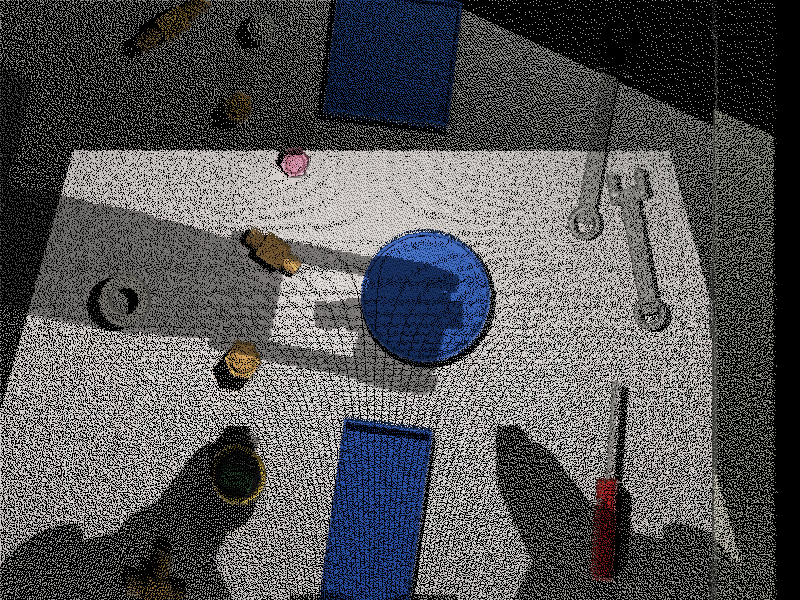

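Emit:
{"op": "jog_arm", "data": {
  "series": [
    [[27.6,-20,-3,0,0,0,60],[27.6,-20,0,0,0,0,60],[27.6,-20,0,0,0,0,60],[27.6,-20,0,0,0,0,60],[27.6,-20,0,0,0,0,60],[27.6,-20,0,0,0,0,60],[27.6,-20,0,0,0,0,60],[27.6,-20,0,0,0,0,60],[27.6,-20,0,0,0,0,60],[27.6,-20,0,0,0,0,60]]
  ]
}}

```text
time_s: 1.15
eef_pos: [0.3739, 0.2769, 0.2342]
eef_rot: [-0.0, 0.707, 0.707, -0.0]
wrist_force: [-0.7, -0.3, -0.4]
opening: 0.705
grasp_force: 0.0
```

Emit:
{"op": "jog_arm", "data": {
  "series": [
    [[0,0,10,0,0,0.102,60],[0,0,10,0,0,0.102,60],[0,0,10,0,0,0.102,60],[0,0,10,0,0,0.102,60],[0,0,10,0,0,0.102,60],[0,0,10,0,0,0.102,60],[0,0,10,0,0,0.102,60],[0,0,10,0,0,0.102,60],[0,0,0,0,0,0.102,60],[0,0,0,0,0,0.102,60]]
  ]
}}

```text
time_s: 2.15
eef_pos: [0.3745, 0.2758, 0.1536]
eef_rot: [0.0, 0.963, 0.27, -0.001]
wrist_force: [1.2, 0.1, 0.4]
opening: 0.699
grasp_force: 0.0
```

```bash
cat > look.py <<'E'
# python3 look.py name : wrist picture + brass blobs; then current pose
import sys
from bench import ctrl
from h import *
c=ctrl.camera(sys.argv[2] if len(sys.argv)>2 else "wrist"); cv2.imwrite(f"pics/{sys.argv[1]}.png",c["frame"])
for p,ce in blobs(c,"brass",.005,.06,150):
  r=cv2.minAreaRect((p[:,:2]*1000).astype(np.float32))
  a=r[2] if r[1][0]>r[1][1] else r[2]+90
  t=p[p[:,2]>np.percentile(p[:,2],95)-.004]
  print(ce.round(),"ctr",np.round(r[0],1),"size",np.round(r[1]),"long-axis ang",round(a,1),"z98",round(np.percentile(p[:,2],98)*1000,1),"topmean",np.round(t[:,:2].mean(0)*1000,1))
E
cat > plan.py <<'E'
# python3 plan.py x y z phi : tool-axis shifts (mm) and turn (rad) from here; phi = closing line angle, deg
import sys
from bench import ctrl
from h import *
o=ctrl.get_obs(); w,x,y,z=o["eef_rot"]; M=R.from_quat([x,y,z,w]).as_matrix()
phi=np.degrees(np.arctan2(M[1,1],M[0,1]))
print("pos",np.round(o["eef_pos"]*1000,1),"phi",round(phi,1),"tilt",np.round(M[:2,2],3),"t",round(o["time_s"],2),"open",round(o["opening"]*85.4,1),"grip",round(o["grasp_force"],1),"F",np.round(o["wrist_force"],1))
if len(sys.argv)>4:
  t=np.array([float(a) for a in sys.argv[1:4]]); d=(float(sys.argv[4])-phi+90)%180-90
  print("shift",np.round(M.T@(t-o["eef_pos"]*1000),1),"rz",round(-np.radians(d),3),"q",o["q"].round(2))
E
python3 look.py w1; python3 plan.py 374 276 130 -58.5
```

```text
[320. 181.] ctr [372.6 274.8] size [84. 23.] long-axis ang 34.4 z98 24.4 topmean [373.2 275.1]
[451. 168.] ctr [438.  191.6] size [25. 28.] long-axis ang 95.0 z98 25.6 topmean [438.1 192.1]
[608. 220.] ctr [471.4  49.6] size [25. 57.] long-axis ang 145.5 z98 24.2 topmean [472.6  49.7]
pos [374.7 275.9 153.8] phi -59.0 tilt [-0.001 -0.   ] t 2.2 open 59.9 grip 0.0 F [ 0.7 -0.4  0.4]
shift [-0.5 -0.4 23.8] rz -0.008 q [0.38 0.02 1.95 0.   1.17 1.41]
```

View pics/w1.png

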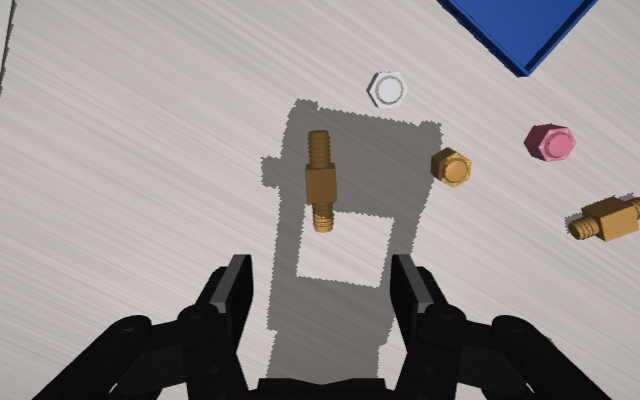

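The long adapter shows at (320,181), lined up between the fingers. Going down to grip it.

Emit:
{"op": "jog_arm", "data": {
  "series": [
    [[-2,0,20,0,0,-0.045,50],[0,0,25,0,0,0,50],[0,0,25,0,0,0,50],[0,0,25,0,0,0,50],[0,0,20,0,0,0,50],[0,0,15,0,0,0,50],[0,0,10,0,0,0,50],[0,0,5,0,0,0,50],[0,0,4,0,0,0,50],[0,0,0,0,0,0,50]]
  ]
}}

```text
time_s: 3.2
eef_pos: [0.3734, 0.275, 0.0053]
eef_rot: [-0.0, 0.956, 0.294, 0.0]
wrist_force: [-0.4, -0.1, 0.7]
opening: 0.588
grasp_force: 0.0
```

Emit:
{"op": "jog_arm", "data": {
  "series": [
    [[0,0,0,0,0,0,15],[0,0,0,0,0,0,15],[0,0,0,0,0,0,15],[0,0,0,0,0,0,15],[0,0,0,0,0,0,15],[0,0,0,0,0,0,15],[0,0,0,0,0,0,15],[0,0,-10,0,0,0,15],[0,0,-20,0,0,0,15],[0,0,-30,0,0,0,15]]
  ]
}}

```text
time_s: 4.2
eef_pos: [0.3716, 0.2742, 0.0649]
eef_rot: [0.0, 0.956, 0.293, -0.002]
wrist_force: [1.3, -0.1, -1.7]
opening: 0.269
grasp_force: 58.9
```

```bash
python3 look.py w2 side; python3 plan.py 568 -274.5 130 -8
```

```text
[324. 190.] ctr [474.8  47.1] size [25. 60.] long-axis ang 143.3 z98 24.1 topmean [473.9  45.7]
[309. 217.] ctr [444.6 -62.9] size [31. 34.] long-axis ang 111.2 z98 31.2 topmean [443.5 -63.4]
[304. 258.] ctr [ 439.9 -180.5] size [54. 51.] long-axis ang 15.1 z98 34.6 topmean [ 441.8 -188.7]
[252. 301.] ctr [ 361.6 -291.4] size [57. 54.] long-axis ang 37.7 z98 24.1 topmean [ 358.3 -293.7]
pos [375.3 276.   70.3] phi -55.8 tilt [0.004 0.002] t 4.25 open 22.9 grip 58.9 F [3.6 2.8 1.6]
shift [-149.3  563.8  -59.9] rz -0.835 q [0.38 0.16 2.   0.   0.98 1.35]
```

Emit:
{"op": "jog_arm", "data": {
  "series": [
    [[-7.5,28.2,-20,0,0,0,15],[-7.5,28.2,-20,0,0,0,15],[-7.5,28.2,-20,0,0,0,15],[-7.5,28.2,0,0,0,0,15],[-7.5,28.2,0,0,0,0,15],[-7.5,28.2,0,0,0,0,15],[-7.5,28.2,0,0,0,0,15],[-7.5,28.2,0,0,0,0,15],[-7.5,28.2,0,0,0,0,15],[-7.5,28.2,0,0,0,0,15]]
  ]
}}

```text
time_s: 5.25
eef_pos: [0.4695, -0.0017, 0.1256]
eef_rot: [0.0, 0.956, 0.293, 0.0]
wrist_force: [1.0, 1.1, -0.9]
opening: 0.262
grasp_force: 59.3
```

Emit:
{"op": "jog_arm", "data": {
  "series": [
    [[-7.5,28.2,0,0,0,0,15],[-7.5,28.2,0,0,0,0,15],[-7.5,28.2,0,0,0,0,15],[-7.5,28.2,0,0,0,0,15],[-7.5,28.2,0,0,0,0,15],[-7.5,28.2,0,0,0,0,15],[-7.5,28.2,0,0,0,0,15],[-7.5,28.2,0,0,0,0,15],[-7.5,28.2,0,0,0,0,15],[-7.5,28.2,0,0,0,0,15]]
  ]
}}

```text
time_s: 6.25
eef_pos: [0.5657, -0.277, 0.1254]
eef_rot: [-0.0, 0.956, 0.294, -0.0]
wrist_force: [-0.7, -0.2, -1.7]
opening: 0.266
grasp_force: 59.3
```

Emit:
{"op": "jog_arm", "data": {
  "series": [
    [[0,0,0,0,0,-0.09,15],[0,0,0,0,0,-0.09,15],[0,0,0,0,0,-0.09,15],[0,0,0,0,0,-0.09,15],[0,0,0,0,0,-0.09,15],[0,0,0,0,0,-0.09,15],[0,0,0,0,0,-0.09,15],[0,0,0,0,0,-0.09,15],[0,0,0,0,0,-0.09,15],[0,0,0,0,0,-0.025,15]]
  ]
}}

```text
time_s: 7.25
eef_pos: [0.5654, -0.2758, 0.1254]
eef_rot: [-0.0, 0.754, 0.657, -0.0]
wrist_force: [0.3, -0.1, -0.5]
opening: 0.262
grasp_force: 59.4
```

```bash
python3 look.py w3; python3 plan.py 568 -274.5 9 -8
python3 - <<'E'
from bench import ctrl
from h import *
c=ctrl.camera("wrist")
for p,ce in blobs(c,"blue",-.005,.03,3000):
  r=cv2.minAreaRect((p[:,:2]*1000).astype(np.float32)); print(r,len(p))
E
```

```text
[124.  75.] ctr [ 438.4 -177.3] size [55. 55.] long-axis ang 34.6 z98 34.5 topmean [ 444.5 -177. ]
[ 60. 239.] ctr [ 361.9 -288.4] size [57. 56.] long-axis ang 41.6 z98 24.2 topmean [ 357. -292.]
pos [ 565.5 -275.9  125.4] phi -8.0 tilt [-0.  0.] t 7.3 open 22.7 grip 59.4 F [-0.6  0.2 -1.5]
shift [  1.7   2.3 116.4] rz 0.001 q [-0.64  0.41  1.55  0.    1.19 -0.5 ]
((572.7152099609375, -238.99334716796875), (182.6100616455078, 89.52943420410156), 81.98311614990234) 28663
```

View pics/w3.png

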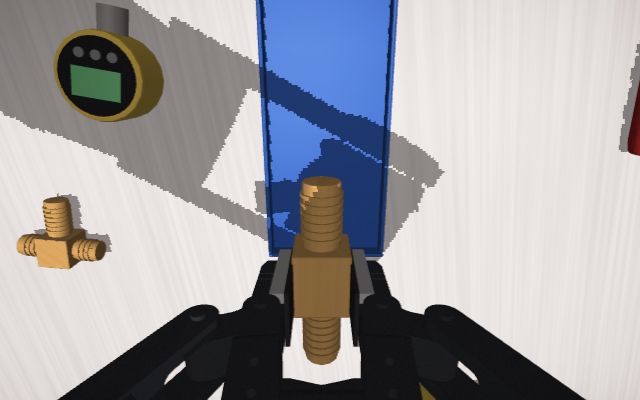

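The adapter is held level at (320,265), over the near end of the long tray, whose centre column is about 326. Lowering.

Emit:
{"op": "jog_arm", "data": {
  "series": [
    [[2,2.3,20,0,0,0,15],[0,0,22,0,0,0,15],[0,0,22,0,0,0,15],[0,0,20,0,0,0,15],[0,0,12,0,0,0,15],[0,0,8,0,0,0,15],[0,0,5,0,0,0,15],[0,0,4,0,0,0,15],[0,0,3,0,0,0,15],[0,0,0,0,0,0,15]]
  ]
}}

```text
time_s: 8.35
eef_pos: [0.5683, -0.2744, 0.0094]
eef_rot: [0.0, 0.755, 0.656, 0.0]
wrist_force: [0.2, 0.3, -1.8]
opening: 0.263
grasp_force: 59.4
```

Emit:
{"op": "jog_arm", "data": {
  "series": [
    [[0,0,0,0,0,0,36],[0,0,0,0,0,0,36],[0,0,0,0,0,0,36],[0,0,0,0,0,0,36],[0,0,-10,0,0,0,36],[0,0,-20,0,0,0,36],[0,0,-30,0,0,0,50],[0,0,-30,0,0,0,50],[0,0,-20,0,0,0,50],[0,0,0,0,0,0,50]]
  ]
}}

```text
time_s: 9.35
eef_pos: [0.5705, -0.2759, 0.1241]
eef_rot: [0.004, 0.755, 0.656, 0.001]
wrist_force: [0.3, -0.3, 0.6]
opening: 0.585
grasp_force: 0.0
```

```bash
python3 look.py w4; python3 plan.py 473 48.5 120 55.5
```

```text
[114.  75.] ctr [ 438.4 -177. ] size [55. 56.] long-axis ang 140.4 z98 34.4 topmean [ 444.8 -177. ]
[317. 189.] ctr [ 567.3 -275.3] size [84. 23.] long-axis ang 82.2 z98 27.2 topmean [ 567.5 -274.8]
[ 50. 241.] ctr [ 358.8 -280.2] size [52. 61.] long-axis ang 168.1 z98 24.2 topmean [ 357. -292.]
[456. 392.] ctr [ 664.  -481.1] size [ 4. 26.] long-axis ang 162.9 z98 23.6 topmean [ 663.2 -481. ]
pos [ 569.4 -275.2  121.8] phi -8.0 tilt [ 0.004 -0.003] t 9.4 open 49.9 grip 0.0 F [-0.8 -0.2 -1.2]
shift [ 307.1 -140.6    0.6] rz -1.109 q [-0.64  0.41  1.55  0.    1.18 -0.5 ]
```

Emit:
{"op": "jog_arm", "data": {
  "series": [
    [[30.7,-14,-3,0,0,0,50],[30.7,-14,0,0,0,0,50],[30.7,-14,0,0,0,0,50],[30.7,-14,0,0,0,0,50],[30.7,-14,0,0,0,0,50],[30.7,-14,0,0,0,0,50],[30.7,-14,0,0,0,0,50],[30.7,-14,0,0,0,0,50],[30.7,-14,0,0,0,0,50],[30.7,-14,0,0,0,0,50]]
  ]
}}

```text
time_s: 10.4
eef_pos: [0.4708, 0.0505, 0.1211]
eef_rot: [-0.001, 0.755, 0.656, -0.001]
wrist_force: [0.1, 0.1, 0.8]
opening: 0.586
grasp_force: 0.0
```

Emit:
{"op": "jog_arm", "data": {
  "series": [
    [[0,0,0,0,0,-0.11,50],[0,0,0,0,0,-0.11,50],[0,0,0,0,0,-0.11,50],[0,0,0,0,0,-0.11,50],[0,0,0,0,0,-0.11,50],[0,0,0,0,0,-0.11,50],[0,0,0,0,0,-0.11,50],[0,0,0,0,0,-0.11,50],[0,0,0,0,0,-0.11,50],[0,0,0,0,0,-0.11,50]]
  ]
}}

```text
time_s: 11.4
eef_pos: [0.4713, 0.0493, 0.121]
eef_rot: [-0.001, 0.299, 0.954, -0.0]
wrist_force: [-0.2, 0.2, -0.2]
opening: 0.583
grasp_force: 0.0
```

```bash
python3 look.py w5; python3 plan.py 473 48.5 5 55.5
```

```text
[477.  33.] ctr [437.9 190.7] size [28. 25.] long-axis ang 35.5 z98 25.7 topmean [437.8 190.2]
[323. 196.] ctr [472.6  47.9] size [23. 60.] long-axis ang 145.1 z98 24.3 topmean [472.1  48.2]
[182. 245.] ctr [442.3 -60.5] size [32. 37.] long-axis ang 110.0 z98 31.5 topmean [442.  -59.1]
[ 74. 306.] ctr [ 437.2 -176.1] size [56. 54.] long-axis ang 82.6 z98 34.0 topmean [ 435.9 -166. ]
pos [471.3  49.3 121. ] phi 55.6 tilt [-0.002  0.   ] t 11.45 open 50.1 grip 0.0 F [ 0.8  0.3 -0.4]
shift [ -2.1   0.4 116. ] rz 0.001 q [-0.15  0.09  1.95 -0.    1.1  -1.12]
```

Emit:
{"op": "jog_arm", "data": {
  "series": [
    [[-1.7,0,20,0,0,0.01,50],[0,0,22,0,0,0,50],[0,0,22,0,0,0,50],[0,0,20,0,0,0,50],[0,0,12,0,0,0,50],[0,0,8,0,0,0,50],[0,0,5,0,0,0,50],[0,0,4,0,0,0,50],[0,0,3,0,0,0,50],[0,0,0,0,0,0,30]]
  ]
}}

```text
time_s: 12.45
eef_pos: [0.4739, 0.0482, 0.0064]
eef_rot: [0.0, 0.305, 0.952, 0.0]
wrist_force: [0.0, 1.2, 0.3]
opening: 0.429
grasp_force: 0.0
```

Emit:
{"op": "jog_arm", "data": {
  "series": [
    [[0,0,0,0,0,0,15],[0,0,0,0,0,0,15],[0,0,0,0,0,0,15],[0,0,0,0,0,0,15],[0,0,0,0,0,0,15],[0,0,0,0,0,0,15],[0,0,-10,0,0,0,15],[0,0,-30,0,0,0,15],[0,0,-40,0,0,0,15],[0,0,-40,0,0,0,15]]
  ]
}}

```text
time_s: 13.45
eef_pos: [0.4728, 0.0483, 0.1274]
eef_rot: [-0.001, 0.305, 0.952, -0.0]
wrist_force: [0.9, -0.8, -0.0]
opening: 0.267
grasp_force: 58.9
```

```bash
python3 plan.py 582 -176 120 -8
```

```text
pos [472.8  48.3 127.4] phi 54.4 tilt [-0.002  0.   ] t 13.45 open 22.8 grip 58.9 F [ 0.9 -0.8 -0. ]
shift [-219.3 -118.9    7.2] rz 1.09 q [-0.15  0.08  1.94 -0.    1.12 -1.1 ]
```

Emit:
{"op": "jog_arm", "data": {
  "series": [
    [[-21.9,-11.9,0,0,0,0,15],[-21.9,-11.9,0,0,0,0,15],[-21.9,-11.9,0,0,0,0,15],[-21.9,-11.9,0,0,0,0,15],[-21.9,-11.9,0,0,0,0,15],[-21.9,-11.9,0,0,0,0,15],[-21.9,-11.9,0,0,0,0,15],[-21.9,-11.9,0,0,0,0,15],[-21.9,-11.9,0,0,0,0,15],[-21.9,-11.9,0,0,0,0,15]]
  ]
}}

```text
time_s: 14.45
eef_pos: [0.5827, -0.1767, 0.1264]
eef_rot: [-0.0, 0.305, 0.952, 0.0]
wrist_force: [1.3, -0.7, -1.3]
opening: 0.266
grasp_force: 58.9
```

Emit:
{"op": "jog_arm", "data": {
  "series": [
    [[0,0,0,0,0,0.109,15],[0,0,0,0,0,0.109,15],[0,0,0,0,0,0.109,15],[0,0,0,0,0,0.109,15],[0,0,0,0,0,0.109,15],[0,0,0,0,0,0.109,15],[0,0,0,0,0,0.109,15],[0,0,0,0,0,0.109,15],[0,0,0,0,0,0.109,15],[0,0,0,0,0,0.109,15]]
  ]
}}

```text
time_s: 15.45
eef_pos: [0.5823, -0.1758, 0.1264]
eef_rot: [-0.0, 0.756, 0.654, -0.0]
wrist_force: [-0.1, -1.0, -1.2]
opening: 0.265
grasp_force: 58.9
```

```bash
python3 plan.py 582 -176 10 -8
```

```text
pos [ 582.3 -175.8  126.4] phi -8.3 tilt [-0.001  0.   ] t 15.45 open 22.6 grip 58.9 F [-0.1 -1.  -1.2]
shift [ -0.3  -0.2 116.4] rz -0.005 q [-0.49  0.36  1.6  -0.    1.17 -0.34]
```

Emit:
{"op": "jog_arm", "data": {
  "series": [
    [[0,0,20,0,0,0,15],[0,0,22,0,0,0,15],[0,0,22,0,0,0,15],[0,0,20,0,0,0,15],[0,0,12,0,0,0,15],[0,0,8,0,0,0,15],[0,0,5,0,0,0,15],[0,0,4,0,0,0,15],[0,0,3.5,0,0,0,15],[0,0,0,0,0,0,15]]
  ]
}}

```text
time_s: 16.45
eef_pos: [0.5832, -0.1762, 0.0102]
eef_rot: [0.001, 0.755, 0.656, 0.0]
wrist_force: [0.1, -1.3, -1.7]
opening: 0.264
grasp_force: 59.0
```

Emit:
{"op": "jog_arm", "data": {
  "series": [
    [[0,0,0,0,0,0,36],[0,0,0,0,0,0,36],[0,0,0,0,0,0,36],[0,0,0,0,0,0,36],[0,0,-10,0,0,0,36],[0,0,-20,0,0,0,36],[0,0,-30,0,0,0,60],[0,0,-30,0,0,0,60],[0,0,-20,0,0,0,60],[0,0,0,0,0,0,60]]
  ]
}}

```text
time_s: 17.45
eef_pos: [0.5852, -0.1772, 0.1245]
eef_rot: [0.004, 0.755, 0.656, 0.001]
wrist_force: [0.9, 0.9, 0.2]
opening: 0.702
grasp_force: 0.0
```

```bash
python3 look.py w6; python3 plan.py 443 -60 120 20
python3 - <<'E'
import pickle,cv2
c=cv2.imread("pics/w5.png"); a=cv2.resize(c[205:285,130:230],(500,400),interpolation=cv2.INTER_CUBIC)
cv2.imwrite("pics/w5c.png",a)
E
```

```text
[76. 51.] ctr [442.8 -60.9] size [31. 38.] long-axis ang 172.0 z98 31.6 topmean [444.1 -61.2]
[317. 190.] ctr [ 582.2 -176.2] size [60. 23.] long-axis ang 81.5 z98 27.4 topmean [ 582.3 -175.7]
[136. 212.] ctr [ 438.9 -176.4] size [55. 54.] long-axis ang 28.6 z98 34.3 topmean [ 445.4 -172.7]
[316. 305.] ctr [ 567.3 -275.6] size [85. 23.] long-axis ang 81.7 z98 27.1 topmean [ 567.5 -273.6]
[ 68. 341.] ctr [ 354.1 -278.7] size [57. 31.] long-axis ang 41.9 z98 24.1 topmean [ 353.3 -285.3]
pos [ 584.  -176.6  122.2] phi -8.0 tilt [ 0.004 -0.002] t 17.5 open 60.0 grip 0.0 F [-0.4 -0.3  0.3]
shift [  95.8 -155.9    1.4] rz -0.489 q [-0.49  0.37  1.61 -0.    1.16 -0.35]
```

View pics/w6.png

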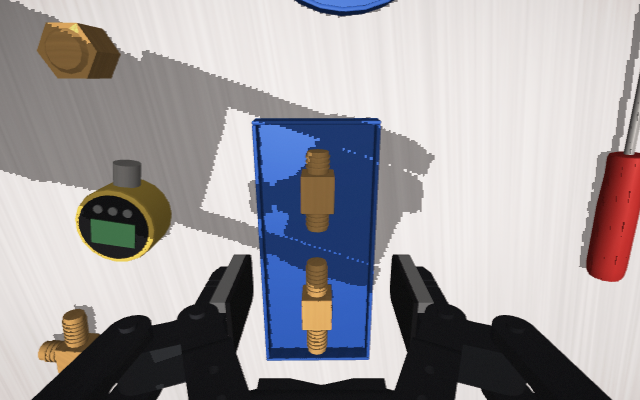

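Both adapters lie flat along the tray's centre line, at (317,190) and (317,305). Next is the large cap at about (443,-60.5), with a flat normal at about 21°.

Emit:
{"op": "jog_arm", "data": {
  "series": [
    [[9.6,-15.7,0,0,0,0,60],[9.6,-15.7,0,0,0,0,60],[9.6,-15.7,0,0,0,0,60],[9.6,-15.7,0,0,0,0,60],[9.6,-15.7,0,0,0,0,60],[9.6,-15.7,0,0,0,0,60],[9.6,-15.7,0,0,0,0,60],[9.6,-15.7,0,0,0,0,60],[9.6,-15.7,0,0,0,0,60],[9.6,-15.7,0,0,0,0,60]]
  ]
}}

```text
time_s: 18.5
eef_pos: [0.439, -0.0582, 0.1185]
eef_rot: [-0.001, 0.755, 0.656, -0.001]
wrist_force: [-0.8, -0.5, -0.0]
opening: 0.705
grasp_force: 0.0
```

Emit:
{"op": "jog_arm", "data": {
  "series": [
    [[0,0,0,0,0,-0.1,60],[0,0,0,0,0,-0.1,60],[0,0,0,0,0,-0.1,60],[0,0,0,0,0,-0.1,60],[0,0,0,0,0,-0.1,60],[0,0,0,0,0,0,60],[0,0,0,0,0,0,60],[0,0,0,0,0,0,60],[0,0,0,0,0,0,60],[0,0,0,0,0,0,60]]
  ]
}}

```text
time_s: 19.5
eef_pos: [0.4406, -0.059, 0.1197]
eef_rot: [-0.0, 0.569, 0.822, 0.0]
wrist_force: [0.8, 0.5, -0.9]
opening: 0.704
grasp_force: 0.0
```

```bash
python3 look.py w7; python3 plan.py 443 -60.5 6 21
```

```text
[325. 199.] ctr [442.5 -61. ] size [31. 37.] long-axis ang 112.5 z98 31.6 topmean [442.  -59.8]
[276. 313.] ctr [ 441.6 -176.2] size [46. 57.] long-axis ang 94.6 z98 34.2 topmean [ 443.5 -166.4]
pos [440.6 -59.  119.8] phi 20.6 tilt [-0.  0.] t 19.55 open 59.9 grip 0.0 F [-0.1  0.4  0.2]
shift [ -2.2   1.7 113.8] rz -0.007 q [-0.4   0.03  2.02  0.    1.09 -0.76]
```

View pics/w7.png

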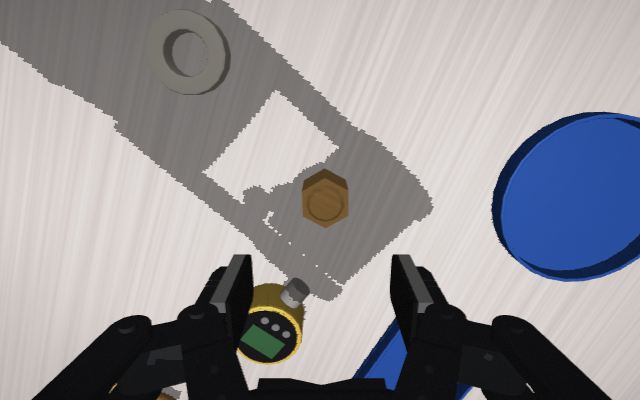

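The cap at (325,199) has its flats square to the fingers, and the gauge stub at (295,292) is clear of them.

Emit:
{"op": "jog_arm", "data": {
  "series": [
    [[-2,1.7,20,0,0,-0.01,60],[0,0,22,0,0,0,60],[0,0,22,0,0,0,60],[0,0,20,0,0,0,60],[0,0,12,0,0,0,60],[0,0,8,0,0,0,60],[0,0,5,0,0,0,60],[0,0,3,0,0,0,60],[0,0,2,0,0,0,60],[0,0,0,0,0,0,40]]
  ]
}}

```text
time_s: 20.55
eef_pos: [0.4432, -0.0604, 0.006]
eef_rot: [0.0, 0.565, 0.825, 0.0]
wrist_force: [-0.6, -0.8, 0.2]
opening: 0.546
grasp_force: 0.0
```

Emit:
{"op": "jog_arm", "data": {
  "series": [
    [[0,0,0,0,0,0,22],[0,0,0,0,0,0,22],[0,0,0,0,0,0,22],[0,0,0,0,0,0,22],[0,0,0,0,0,0,22],[0,0,0,0,0,0,22],[0,0,-10,0,0,0,22],[0,0,-30,0,0,0,22],[0,0,-40,0,0,0,22],[0,0,-40,0,0,0,22]]
  ]
}}

```text
time_s: 21.55
eef_pos: [0.4421, -0.0599, 0.127]
eef_rot: [-0.001, 0.565, 0.825, -0.0]
wrist_force: [1.4, 0.0, -1.3]
opening: 0.359
grasp_force: 59.8
```

```bash
python3 plan.py 590 214 120 -7
```

```text
pos [442.1 -59.9 127. ] phi 21.2 tilt [-0.001  0.001] t 21.55 open 30.6 grip 59.8 F [ 1.4  0.  -1.3]
shift [201.9 237.    7. ] rz 0.492 q [-0.4   0.02  2.01 -0.    1.11 -0.77]
```

Emit:
{"op": "jog_arm", "data": {
  "series": [
    [[20.2,23.7,0,0,0,0,22],[20.2,23.7,0,0,0,0,22],[20.2,23.7,0,0,0,0,22],[20.2,23.7,0,0,0,0,22],[20.2,23.7,0,0,0,0,22],[20.2,23.7,0,0,0,0,22],[20.2,23.7,0,0,0,0,22],[20.2,23.7,0,0,0,0,22],[20.2,23.7,0,0,0,0,22],[20.2,23.7,0,0,0,0,22]]
  ]
}}

```text
time_s: 22.55
eef_pos: [0.5909, 0.2149, 0.126]
eef_rot: [-0.0, 0.565, 0.825, -0.0]
wrist_force: [1.3, -1.0, -2.3]
opening: 0.361
grasp_force: 59.9
```

Emit:
{"op": "jog_arm", "data": {
  "series": [
    [[0,0,0,0,0,0.098,22],[0,0,0,0,0,0.098,22],[0,0,0,0,0,0.098,22],[0,0,0,0,0,0.098,22],[0,0,0,0,0,0.098,22],[0,0,0,0,0,0,22],[0,0,0,0,0,0,22],[0,0,0,0,0,0,22],[0,0,0,0,0,0,22],[0,0,0,0,0,0,22]]
  ]
}}

```text
time_s: 23.55
eef_pos: [0.5908, 0.2137, 0.1258]
eef_rot: [-0.0, 0.748, 0.664, -0.0]
wrist_force: [-0.1, -0.7, -1.1]
opening: 0.361
grasp_force: 60.1
```

```bash
python3 plan.py 590 214 10 -7
python3 - <<'E'
from bench import ctrl
from h import *
c=ctrl.camera("wrist")
for p,ce in blobs(c,"blue",-.005,.03,3000):
  r=cv2.minAreaRect((p[:,:2]*1000).astype(np.float32)); print(r,len(p))
E
```

```text
pos [590.8 213.7 125.8] phi -6.8 tilt [-0. -0.] t 23.55 open 30.9 grip 60.1 F [-0.1 -0.7 -1.1]
shift [  0.2  -0.9 115.8] rz 0.003 q [ 0.16  0.4   1.55 -0.    1.19  0.28]
((592.655029296875, 241.24923706054688), (125.33311462402344, 125.4566879272461), 83.20217895507812) 30046
```

Emit:
{"op": "jog_arm", "data": {
  "series": [
    [[0,-1,20,0,0,0,22],[0,0,22,0,0,0,22],[0,0,22,0,0,0,22],[0,0,20,0,0,0,22],[0,0,12,0,0,0,22],[0,0,8,0,0,0,22],[0,0,5,0,0,0,22],[0,0,4,0,0,0,22],[0,0,3,0,0,0,22],[0,0,0,0,0,0,22]]
  ]
}}

```text
time_s: 24.6
eef_pos: [0.59, 0.2139, 0.0099]
eef_rot: [0.0, 0.748, 0.663, 0.0]
wrist_force: [0.2, 0.2, -1.3]
opening: 0.362
grasp_force: 60.1
```

Emit:
{"op": "jog_arm", "data": {
  "series": [
    [[0,0,0,0,0,0,46],[0,0,0,0,0,0,46],[0,0,0,0,0,0,46],[0,0,0,0,0,0,46],[0,0,-10,0,0,0,46],[0,0,-20,0,0,0,46],[0,0,-30,0,0,0,50],[0,0,-30,0,0,0,50],[0,0,-20,0,0,0,50],[0,0,0,0,0,0,50]]
  ]
}}

```text
time_s: 25.6
eef_pos: [0.5926, 0.2144, 0.1246]
eef_rot: [0.002, 0.748, 0.663, 0.003]
wrist_force: [0.7, 0.1, 0.9]
opening: 0.585
grasp_force: 0.0
```

```bash
python3 look.py w8; python3 plan.py 438.5 191 120 5
```

```text
[317. 196.] ctr [589.  213.5] size [37. 31.] long-axis ang 82.3 z98 34.6 topmean [589.1 214.1]
[126. 243.] ctr [438.7 191.6] size [29. 25.] long-axis ang 33.8 z98 25.7 topmean [439.9 192.3]
pos [591.3 214.1 122.3] phi -6.9 tilt [0.004 0.001] t 25.65 open 50.0 grip 0.0 F [ 0.9  0.3 -0.2]
shift [ -41.2 -149.     1.6] rz -0.207 q [ 0.16  0.41  1.56 -0.    1.18  0.28]
```

Emit:
{"op": "jog_arm", "data": {
  "series": [
    [[-4.1,-14.9,0,0,0,0,50],[-4.1,-14.9,0,0,0,0,50],[-4.1,-14.9,0,0,0,0,50],[-4.1,-14.9,0,0,0,0,50],[-4.1,-14.9,0,0,0,0,50],[-4.1,-14.9,0,0,0,0,50],[-4.1,-14.9,0,0,0,0,50],[-4.1,-14.9,0,0,0,0,50],[-4.1,-14.9,0,0,0,0,50],[-4.1,-14.9,0,0,0,0,50]]
  ]
}}

```text
time_s: 26.65
eef_pos: [0.4353, 0.1907, 0.1185]
eef_rot: [-0.001, 0.748, 0.663, -0.001]
wrist_force: [0.5, -0.3, 0.2]
opening: 0.587
grasp_force: 0.0
```

Emit:
{"op": "jog_arm", "data": {
  "series": [
    [[0,0,0,0,0,-0.1,50],[0,0,0,0,0,-0.1,50],[0,0,0,0,0,0,50],[0,0,0,0,0,0,50],[0,0,0,0,0,0,50],[0,0,0,0,0,0,50],[0,0,0,0,0,0,50],[0,0,0,0,0,0,50],[0,0,0,0,0,0,50],[0,0,0,0,0,0,50]]
  ]
}}

```text
time_s: 27.65
eef_pos: [0.4371, 0.191, 0.1198]
eef_rot: [0.0, 0.678, 0.735, 0.0]
wrist_force: [-0.2, -0.8, 0.1]
opening: 0.587
grasp_force: 0.0
```

```bash
python3 look.py w9; python3 plan.py 438.5 191 5 4.5
```

```text
[541. 181.] ctr [588.4 213.5] size [36. 33.] long-axis ang 82.1 z98 34.4 topmean [587.5 214.1]
[324. 193.] ctr [437.9 191.7] size [24. 28.] long-axis ang 93.8 z98 25.7 topmean [438.1 192.2]
pos [437.1 191.  119.8] phi 4.6 tilt [0. 0.] t 27.7 open 50.2 grip 0.0 F [-0.1 -0.3 -0. ]
shift [-1.000e-01  1.400e+00  1.148e+02] rz 0.001 q [0.16 0.1  1.95 0.   1.1  0.08]
```

View pics/w9.png

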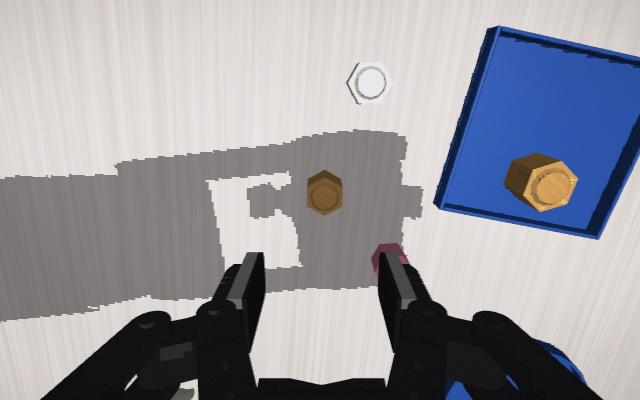

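The brass cap at (324,193) is square to the fingers. The pink decoy at (388,257) and the white one at (370,82) are clear, and the large cap is upright in its tray at (541,181).

Emit:
{"op": "jog_arm", "data": {
  "series": [
    [[0.4,1.2,20,0,0,0,50],[0,0,22,0,0,0,50],[0,0,22,0,0,0,50],[0,0,20,0,0,0,50],[0,0,12,0,0,0,50],[0,0,8,0,0,0,50],[0,0,5,0,0,0,50],[0,0,4,0,0,0,50],[0,0,2,0,0,0,50],[0,0,0,0,0,0,35]]
  ]
}}

```text
time_s: 28.7
eef_pos: [0.4385, 0.1915, 0.005]
eef_rot: [0.0, 0.678, 0.735, 0.0]
wrist_force: [-1.0, -0.6, -0.4]
opening: 0.426
grasp_force: 0.0
```

Emit:
{"op": "jog_arm", "data": {
  "series": [
    [[0,0,0,0,0,0,16],[0,0,0,0,0,0,16],[0,0,0,0,0,0,16],[0,0,0,0,0,0,16],[0,0,0,0,0,0,16],[0,0,0,0,0,0,16],[0,0,-10,0,0,0,16],[0,0,-30,0,0,0,16],[0,0,-40,0,0,0,16],[0,0,-40,0,0,0,16]]
  ]
}}

```text
time_s: 29.7
eef_pos: [0.4373, 0.1913, 0.126]
eef_rot: [-0.0, 0.678, 0.735, -0.001]
wrist_force: [1.7, 0.5, -0.6]
opening: 0.277
grasp_force: 59.0
```

```bash
python3 plan.py 596.5 270.5 120 -7
```

```text
pos [437.3 191.3 126. ] phi 4.6 tilt [-0.002 -0.   ] t 29.7 open 23.7 grip 59.0 F [ 1.7  0.5 -0.6]
shift [ 66.2 165.    5.8] rz 0.202 q [0.16 0.09 1.94 0.   1.11 0.08]
```

Emit:
{"op": "jog_arm", "data": {
  "series": [
    [[6.6,16.5,0,0,0,0,16],[6.6,16.5,0,0,0,0,16],[6.6,16.5,0,0,0,0,16],[6.6,16.5,0,0,0,0,16],[6.6,16.5,0,0,0,0,16],[6.6,16.5,0,0,0,0,16],[6.6,16.5,0,0,0,0,16],[6.6,16.5,0,0,0,0,16],[6.6,16.5,0,0,0,0,16],[6.6,16.5,0,0,0,0,16]]
  ]
}}

```text
time_s: 30.7
eef_pos: [0.5977, 0.2707, 0.125]
eef_rot: [-0.0, 0.678, 0.735, -0.0]
wrist_force: [0.1, -0.3, -1.5]
opening: 0.274
grasp_force: 59.1
```

Emit:
{"op": "jog_arm", "data": {
  "series": [
    [[0,0,0,0,0,0.1,16],[0,0,0,0,0,0.1,16],[0,0,20,0,0,0,16],[0,0,20,0,0,0,16],[0,0,15,0,0,0,16],[0,0,5,0,0,0,16],[0,0,0,0,0,0,16],[0,0,0,0,0,0,16],[0,0,0,0,0,0,16],[0,0,0,0,0,0,16]]
  ]
}}

```text
time_s: 31.7
eef_pos: [0.5981, 0.2706, 0.0658]
eef_rot: [0.0, 0.748, 0.663, 0.001]
wrist_force: [0.6, -0.5, -1.1]
opening: 0.276
grasp_force: 59.1
```

```bash
python3 plan.py 596.5 270.5 9 -7
```

```text
pos [598.1 270.6  65.8] phi -6.9 tilt [0.002 0.   ] t 31.7 open 23.6 grip 59.1 F [ 0.6 -0.5 -1.1]
shift [-0.3 -1.6 56.8] rz 0.002 q [ 0.24  0.53  1.5  -0.    1.11  0.36]
```

Emit:
{"op": "jog_arm", "data": {
  "series": [
    [[0,-1.5,14,0,0,0,16],[0,0,14,0,0,0,16],[0,0,10,0,0,0,16],[0,0,8,0,0,0,16],[0,0,5,0,0,0,16],[0,0,4,0,0,0,16],[0,0,2,0,0,0,16],[0,0,0,0,0,0,16],[0,0,0,0,0,0,16],[0,0,0,0,0,0,16]]
  ]
}}

```text
time_s: 32.7
eef_pos: [0.5962, 0.2707, 0.0085]
eef_rot: [0.0, 0.748, 0.663, 0.0]
wrist_force: [-2.6, -1.8, 5.6]
opening: 0.273
grasp_force: 59.7
```

Emit:
{"op": "jog_arm", "data": {
  "series": [
    [[0,0,0,0,0,0,38],[0,0,0,0,0,0,38],[0,0,0,0,0,0,38],[0,0,0,0,0,0,38],[0,0,-10,0,0,0,38],[0,0,-20,0,0,0,38],[0,0,-30,0,0,0,50],[0,0,-40,0,0,0,50],[0,0,-30,0,0,0,50],[0,0,0,0,0,0,50]]
  ]
}}

```text
time_s: 33.7
eef_pos: [0.5996, 0.2717, 0.1449]
eef_rot: [0.003, 0.748, 0.663, 0.005]
wrist_force: [0.8, 0.0, 0.6]
opening: 0.587
grasp_force: 0.0
```

```bash
python3 look.py w10; python3 plan.py 361 -270 140 -8
python3 - <<'E'
# tee: top-down from wrist+side+scene of points z>4mm
from bench import ctrl
from h import *
im=np.full((500,500,3),255,np.uint8)
for n,col in(("side",(0,0,255)),("scene",(255,0,0))):
  c=ctrl.camera(n)
  for p,ce in blobs(c,"brass",.005,.06,60):
    if abs(p[:,1].mean()+.285)<.03 and abs(p[:,0].mean()-.36)<.04:
      for q in p: cv2.circle(im,(int((q[0]-.31)*5000),int((-.235-q[1])*5000)),3,col,-1)
cv2.imwrite("pics/tee.png",im)
E
```

```text
[316. 187.] ctr [595.4 270.5] size [28. 24.] long-axis ang 82.6 z98 28.7 topmean [595.5 271. ]
[316. 254.] ctr [588.8 213.6] size [37. 31.] long-axis ang 81.1 z98 34.5 topmean [589.4 214.6]
pos [598.1 271.2 141.9] phi -6.9 tilt [0.007 0.002] t 33.75 open 50.0 grip 0.0 F [ 0.1  0.5 -0.2]
shift [-565.7 -170.6   -0.6] rz 0.02 q [ 0.25  0.44  1.47 -0.    1.23  0.37]
```

View pics/tee.png

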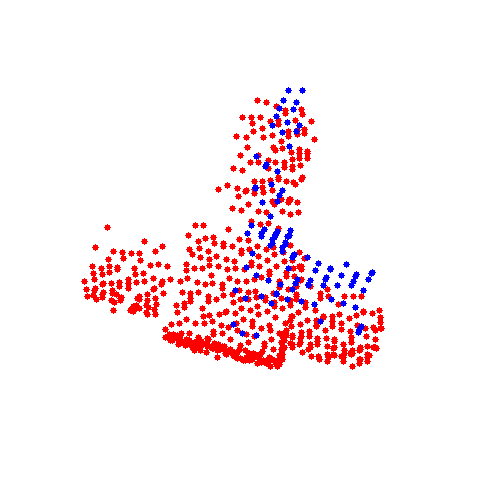

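The map puts the tee's cube at about (357,-292), with the branch pointing +y at about 77.6°. Both caps sit upright in the square tray. Moving over the branch.

Emit:
{"op": "jog_arm", "data": {
  "series": [
    [[-28.1,-8.5,0,0,0,0,50],[-28.1,-8.5,0,0,0,0,50],[-28.1,-8.5,0,0,0,0,50],[-28.1,-8.5,0,0,0,0,50],[-28.1,-8.5,0,0,0,0,50],[-28.1,-8.5,0,0,0,0,50],[-28.1,-8.5,0,0,0,0,50],[-28.1,-8.5,0,0,0,0,50],[-28.1,-8.5,0,0,0,0,50],[-28.1,-8.5,0,0,0,0,50]]
  ]
}}

```text
time_s: 34.85
eef_pos: [0.4761, 0.0011, 0.1363]
eef_rot: [-0.001, 0.748, 0.663, -0.001]
wrist_force: [0.4, -0.1, 0.1]
opening: 0.583
grasp_force: 0.0
```

Emit:
{"op": "jog_arm", "data": {
  "series": [
    [[-28.1,-8.5,0,0,0,0,50],[-28.1,-8.5,0,0,0,0,50],[-28.1,-8.5,0,0,0,0,50],[-28.1,-8.5,0,0,0,0,50],[-28.1,-8.5,0,0,0,0,50],[-28.1,-8.5,0,0,0,0,50],[-28.1,-8.5,0,0,0,0,50],[-28.1,-8.5,0,0,0,0,50],[-28.1,-8.5,0,0,0,0,50],[-28.1,-8.5,0,0,0,0,50]]
  ]
}}

```text
time_s: 35.85
eef_pos: [0.3585, -0.2671, 0.1364]
eef_rot: [-0.002, 0.748, 0.663, 0.0]
wrist_force: [0.6, 0.6, 0.1]
opening: 0.587
grasp_force: 0.0
```

Emit:
{"op": "jog_arm", "data": {
  "series": [
    [[0,0,0,0,0,0.1,50],[0,0,0,0,0,0,50],[0,0,0,0,0,0,50],[0,0,0,0,0,0,50],[0,0,0,0,0,0,50],[0,0,0,0,0,0,50],[0,0,0,0,0,0,50],[0,0,0,0,0,0,50],[0,0,0,0,0,0,50],[0,0,0,0,0,0,50]]
  ]
}}

```text
time_s: 36.85
eef_pos: [0.3599, -0.267, 0.1378]
eef_rot: [0.0, 0.78, 0.625, 0.0]
wrist_force: [-0.4, 0.6, 0.7]
opening: 0.586
grasp_force: 0.0
```

```bash
python3 look.py w11; python3 plan.py 363 -266 4 -12.4
python3 - <<'E'
from bench import ctrl
from h import *
c=ctrl.camera("wrist");im=np.full((500,500,3),255,np.uint8)
for p,ce in blobs(c,"brass",.005,.06,60):
    if abs(p[:,1].mean()+.285)<.03 and abs(p[:,0].mean()-.36)<.04:
      for q in p:
        if q[2]>.012: cv2.circle(im,(int((q[0]-.31)*5000),int((-.235-q[1])*5000)),2,(0,0,255) if q[2]>.0225 else (200,120,0),-1)
      pickle=None; np.save("tee.npy",p)
cv2.imwrite("pics/tee2.png",np.hstack([im,cv2.resize(c["frame"][100:300,220:420],(300,300))[:,:,:] if 0 else np.zeros((500,1,3),np.uint8)]))
E
```

```text
[398.  47.] ctr [ 436.5 -180.4] size [48. 54.] long-axis ang 167.2 z98 34.5 topmean [ 433.1 -182.4]
[616.  16.] ctr [ 575.  -194.3] size [23. 20.] long-axis ang 73.6 z98 26.9 topmean [ 575.6 -190.9]
[599. 136.] ctr [ 566.5 -275.4] size [84. 25.] long-axis ang 82.1 z98 27.1 topmean [ 566.  -274.4]
[324. 210.] ctr [ 358.4 -280.4] size [52. 59.] long-axis ang 166.8 z98 24.2 topmean [ 355.6 -291.7]
[621. 368.] ctr [ 585.2 -496.4] size [75. 22.] long-axis ang 61.5 z98 36.9 topmean [ 586.2 -494. ]
pos [ 359.9 -267.   137.8] phi -12.6 tilt [ 0. -0.] t 36.9 open 50.1 grip 0.0 F [ 1.  -0.6 -0.2]
shift [  1.6   2.8 133.8] rz -0.003 q [-0.9   0.    2.   -0.    1.13 -0.68]
```

View pics/w11.png

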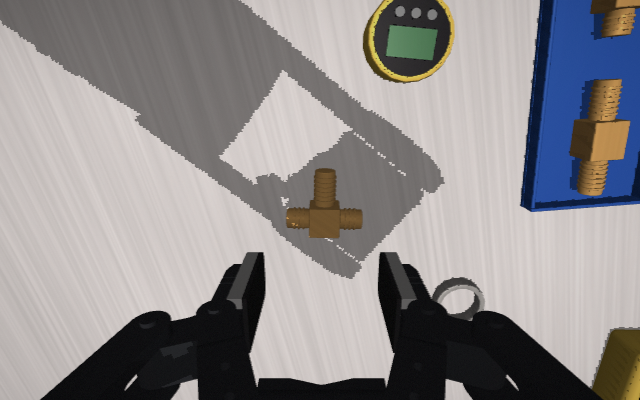

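View pics/tee2.png

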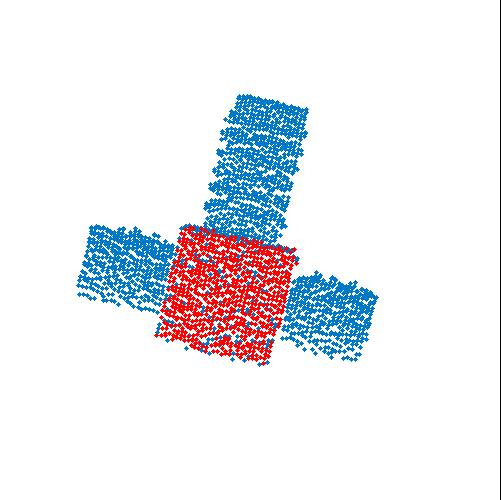

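The tee's cube is at about (355.5,-293) and the branch tip at (364.4,-255), 39.4 mm apart against 40 given, so the branch points at 77°. Gripping at 26 mm along the branch.

Emit:
{"op": "jog_arm", "data": {
  "series": [
    [[0.4,2,25,0,0,0,40],[0,0,25,0,0,0,40],[0,0,25,0,0,0,40],[0,0,20,0,0,0,40],[0,0,15,0,0,0,40],[0,0,10,0,0,0,40],[0,0,6,0,0,0,40],[0,0,4,0,0,0,40],[0,0,3,0,0,0,40],[0,0,0,0,0,0,30]]
  ]
}}

```text
time_s: 37.95
eef_pos: [0.362, -0.2672, 0.0049]
eef_rot: [0.0, 0.78, 0.625, 0.0]
wrist_force: [-0.5, 0.9, -0.4]
opening: 0.351
grasp_force: 0.0
```

Emit:
{"op": "jog_arm", "data": {
  "series": [
    [[0,0,0,0,0,0,8],[0,0,0,0,0,0,8],[0,0,0,0,0,0,8],[0,0,0,0,0,0,8],[0,0,0,0,0,0,8],[0,0,0,0,0,0,8],[0,0,-10,0,0,0,8],[0,0,-20,0,0,0,8],[0,0,-40,0,0,0,8],[0,0,-40,0,0,0,8]]
  ]
}}

```text
time_s: 38.95
eef_pos: [0.3612, -0.2662, 0.1157]
eef_rot: [-0.001, 0.78, 0.625, 0.0]
wrist_force: [0.6, -1.5, -1.9]
opening: 0.159
grasp_force: 58.7
```

```bash
python3 plan.py 629 17.6 115 -13;  python3 look.py w12
```

```text
pos [ 361.2 -266.2  115.7] phi -12.6 tilt [-0.001  0.002] t 38.95 open 13.6 grip 58.7 F [ 0.6 -1.5 -1.9]
shift [335.4 199.4   0.8] rz 0.007 q [-0.9   0.04  2.01  0.    1.09 -0.68]
[403.  49.] ctr [ 436.3 -182. ] size [45. 55.] long-axis ang 167.2 z98 34.4 topmean [ 432.6 -184.1]
[631.  15.] ctr [ 571.7 -194.7] size [22. 10.] long-axis ang 85.1 z98 21.0 topmean [ 570.8 -195.7]
[618. 145.] ctr [ 563.6 -275. ] size [84. 20.] long-axis ang 81.6 z98 26.9 topmean [ 562.3 -275.4]
[631. 379.] ctr [ 584.4 -490.2] size [55.  7.] long-axis ang 71.3 z98 22.1 topmean [ 583.8 -492.5]
```

View pics/w12.png

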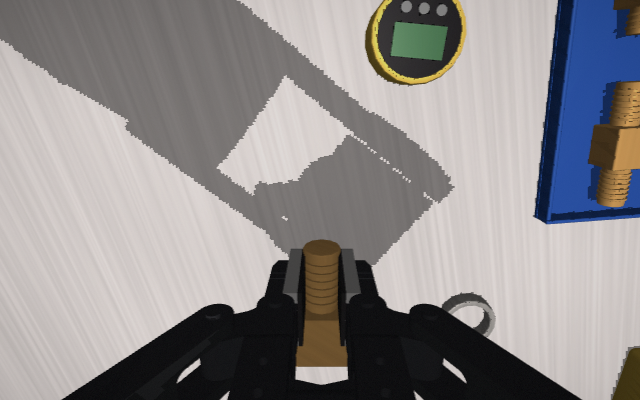

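Run:
```python
from bench import ctrl
from h import *
c=ctrl.camera("side");W=cloud(c)
p=W[(W[...,0]>.30)&(W[...,0]<.42)&(W[...,1]>-.32)&(W[...,1]<-.23)&(W[...,2]>.08)&(W[...,2]<.17)&masks(c)["brass"]&(c["z_map"]>0)]
print(len(p),p.min(0).round(3),p.max(0).round(3))
cv2.imwrite("pics/s12.png",cv2.resize(c["frame"][170:320,190:350],(640,600),interpolation=cv2.INTER_CUBIC))
```

```text
642 [ 0.329 -0.311  0.118] [ 0.389 -0.26   0.142]
```

View pics/s12.png

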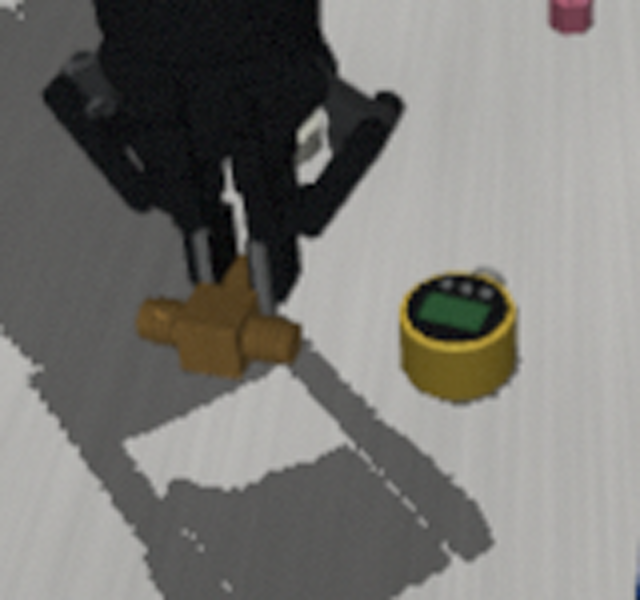

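The tee hangs level, with its bottom at about 118 mm and its top at 142. The gauge is untouched. Moving to the round tray.

Emit:
{"op": "jog_arm", "data": {
  "series": [
    [[16.8,10,0,0,0,0,8],[16.8,10,0,0,0,0,8],[16.8,10,0,0,0,0,8],[16.8,10,0,0,0,0,8],[16.8,10,0,0,0,0,8],[16.8,10,0,0,0,0,8],[16.8,10,0,0,0,0,8],[16.8,10,0,0,0,0,8],[16.8,10,0,0,0,0,8],[16.8,10,0,0,0,0,8]]
  ]
}}

```text
time_s: 40.05
eef_pos: [0.4961, -0.124, 0.1142]
eef_rot: [-0.0, 0.78, 0.625, -0.0]
wrist_force: [-0.1, -1.0, -0.9]
opening: 0.158
grasp_force: 58.8
```

Emit:
{"op": "jog_arm", "data": {
  "series": [
    [[16.8,10,0,0,0,0,8],[16.8,10,0,0,0,0,8],[16.8,10,0,0,0,0,8],[16.8,10,0,0,0,0,8],[16.8,10,0,0,0,0,8],[16.8,10,0,0,0,0,8],[16.8,10,0,0,0,0,8],[16.8,10,0,0,0,0,8],[16.8,10,0,0,0,0,8],[16.8,9,0,0,0,0,8]]
  ]
}}

```text
time_s: 41.05
eef_pos: [0.6293, 0.0182, 0.1139]
eef_rot: [-0.001, 0.78, 0.625, -0.0]
wrist_force: [0.9, 0.4, -1.2]
opening: 0.157
grasp_force: 58.8
```

Emit:
{"op": "jog_arm", "data": {
  "series": [
    [[0,0,10,0,0,0,8],[0,0,20,0,0,0,8],[0,0,20,0,0,0,8],[0,0,20,0,0,0,8],[0,0,0,0,0,0,8],[0,0,0,0,0,0,8],[0,0,0,0,0,0,8],[0,0,0,0,0,0,8],[0,0,0,0,0,0,8],[0,0,0,0,0,0,8]]
  ]
}}

```text
time_s: 42.05
eef_pos: [0.6298, 0.0174, 0.0455]
eef_rot: [0.0, 0.78, 0.625, 0.0]
wrist_force: [0.0, 0.5, -1.2]
opening: 0.159
grasp_force: 58.8
```

```bash
python3 plan.py 629 17.6 8.5 -13
python3 - <<'E'
from bench import ctrl
from h import *
for n in("side","scene"):
  c=ctrl.camera(n);W=cloud(c)
  p=W[(W[...,0]>.57)&(W[...,0]<.69)&(W[...,1]>-.06)&(W[...,1]<.07)&(W[...,2]>.02)&(W[...,2]<.1)&masks(c)["brass"]&(c["z_map"]>0)]
  print(n,len(p),p.min(0).round(3),p.max(0).round(3))
E
```

```text
pos [629.8  17.4  45.5] phi -12.6 tilt [ 0.001 -0.   ] t 42.05 open 13.6 grip 58.8 F [ 0.   0.5 -1.2]
shift [ 0.  -0.9 37. ] rz 0.007 q [-0.16  0.51  1.58  0.    1.05  0.06]
side 269 [ 0.595 -0.025  0.042] [0.651 0.027 0.064]
scene 263 [ 0.594 -0.018  0.045] [0.652 0.036 0.094]
```

Emit:
{"op": "jog_arm", "data": {
  "series": [
    [[0,-1,10,0,0,0,8],[0,0,10,0,0,0,8],[0,0,6,0,0,0,8],[0,0,5,0,0,0,8],[0,0,3,0,0,0,8],[0,0,2,0,0,0,8],[0,0,1,0,0,0,8],[0,0,0,0,0,0,8],[0,0,0,0,0,0,8],[0,0,0,0,0,0,8]]
  ]
}}

```text
time_s: 43.15
eef_pos: [0.6284, 0.0178, 0.0083]
eef_rot: [-0.0, 0.78, 0.625, 0.0]
wrist_force: [-3.6, 0.7, 5.1]
opening: 0.156
grasp_force: 59.4
```

Emit:
{"op": "jog_arm", "data": {
  "series": [
    [[0,0,0,0,0,0,34],[0,0,0,0,0,0,34],[0,0,0,0,0,0,34],[0,0,0,0,0,0,34],[0,0,0,0,0,0,34],[0,0,-10,0,0,0,34],[0,0,-30,0,0,0,34],[0,0,-40,0,0,0,50],[0,0,-45,0,0,0,50],[0,0,-45,0,0,0,50]]
  ]
}}

```text
time_s: 44.15
eef_pos: [0.6282, 0.0177, 0.1801]
eef_rot: [0.0, 0.78, 0.625, 0.0]
wrist_force: [0.6, 0.0, 0.5]
opening: 0.584
grasp_force: 0.0
```

Emit:
{"op": "jog_arm", "data": {
  "series": [
    [[0,0,-45,0,0,0,50],[0,0,-45,0,0,0,50],[0,0,0,0,0,0,50],[0,0,0,0,0,0,50],[0,0,0,0,0,0,50],[0,0,0,0,0,0,50],[0,0,0,0,0,0,50],[0,0,0,0,0,0,50],[0,0,0,0,0,0,50],[0,0,0,0,0,0,50]]
  ]
}}

```text
time_s: 45.15
eef_pos: [0.6284, 0.0177, 0.2675]
eef_rot: [-0.0, 0.78, 0.625, -0.0]
wrist_force: [-0.8, 0.8, -0.1]
opening: 0.589
grasp_force: 0.0
```

```bash
python3 look.py w13; python3 look.py s13 side;python3 look.py c13 scene
```

```text
[322. 171.] ctr [624.9   4.7] size [51. 58.] long-axis ang 167.0 z98 27.3 topmean [622.7  -6.6]
[320. 306.] ctr [ 582.7 -175.8] size [60. 23.] long-axis ang 82.7 z98 27.5 topmean [ 582.7 -175.2]
[325. 363.] ctr [ 568.9 -266.4] size [68. 23.] long-axis ang 83.2 z98 27.3 topmean [ 567.9 -272.5]
[366. 153.] ctr [594.  235.9] size [83. 28.] long-axis ang 81.2 z98 33.8 topmean [589.6 210.3]
[389. 203.] ctr [619.   -4.1] size [51. 56.] long-axis ang 110.6 z98 26.8 topmean [623.1  -8.3]
[304. 258.] ctr [ 438.9 -175.5] size [54. 60.] long-axis ang 102.0 z98 34.5 topmean [ 441.5 -188.7]
[380. 255.] ctr [ 583.2 -176.1] size [62. 22.] long-axis ang 81.2 z98 27.6 topmean [ 583.  -177.9]
[377. 296.] ctr [ 567.6 -275.1] size [86. 22.] long-axis ang 83.8 z98 27.7 topmean [ 568.1 -276.7]
[188. 114.] ctr [ 672.7 -494.5] size [ 72. 165.] long-axis ang 146.2 z98 38.4 topmean [ 674.8 -492.3]
[250. 150.] ctr [ 567.3 -271.5] size [84. 22.] long-axis ang 83.7 z98 27.8 topmean [ 567.3 -268.5]
[316. 161.] ctr [ 439.6 -167.6] size [51. 54.] long-axis ang 158.2 z98 35.0 topmean [ 442.9 -161.3]
[257. 176.] ctr [ 581.9 -173.4] size [63. 22.] long-axis ang 81.0 z98 28.3 topmean [ 582.2 -171.8]
[265. 235.] ctr [627.2   1.2] size [54. 51.] long-axis ang 44.8 z98 28.2 topmean [621.9  -3.9]
[333. 325.] ctr [589.6 215.7] size [33. 35.] long-axis ang 144.4 z98 36.1 topmean [589.6 216.9]
[347. 362.] ctr [596. 273.] size [28. 24.] long-axis ang 84.6 z98 30.3 topmean [596.2 273.6]
```

View pics/w13.png

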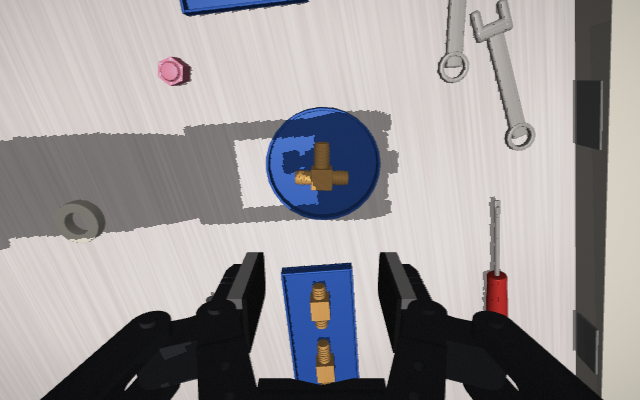

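View pics/s13.png

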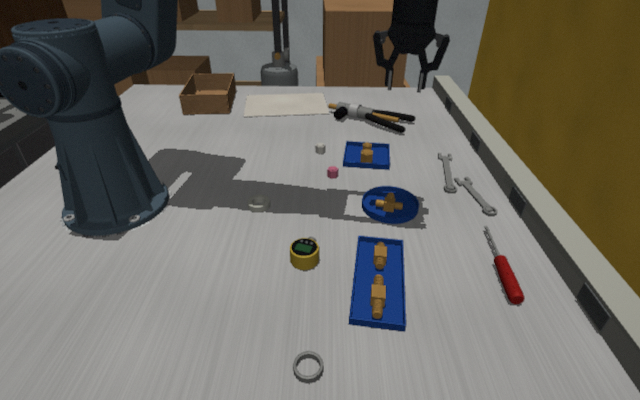

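The wrist and side views show all five fittings flat in their trays: tee (322,171) in the wrist view, adapters (380,255) and (377,296) and caps (366,153) in the side view. Their tops stand at the expected heights: 27 mm for the tee and adapters, 28.7 and 34.5 mm for the caps. The gauge has not moved.

```bash
python3 -c "
from bench import ctrl
print(ctrl.hand_in())"
```

```text
the job is handed in; nothing more can be done
None
```

I sorted all five brass fittings into their trays in the order asked, left the gauge where it was, and handed the job in at about 45 s of the 120 s allowed.

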